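Index the tin carousel and top off the tin pyramid

ROBOT

A 6-joint arm with a two-finger parallel gripper is mounted at the origin on the work surface. World frame = base frame: x ahead of the robot, y to its left, z up, the work surface at z = 0. Lengths are in m, angles in rad, forces in N, time in s.
With the tool pointing down it reaches from about 0.35 to 0.975 m from the base axis. Payload 4.9 kg.
Tool frame: the origin (TCP) lies midway between the tips of the shut fingers; the grasp point (between the pads) lies manip.grip_depth behind it (manip.grip_depth is the distance from the TCP to the grasp point, in m); z points along the fingers, x is the direction in which the jaws open and shut, and the axes are right-handed (so a half turn about z gives the same grasp; the last joint's range is limited). The gripper opens to 85 mm and grips with 20 to 120 N. Pads are 22 mm wide; open, the fingers measure 114 mm over their backs; the gripper's body (76 mm by 85 mm) begins 54 mm behind the grasp point. The pads swing forward as they close: fully open they stand 13 mm farther back than shut.
Start: joints at [-1.447, 0.053, 1.613, -0, 1.476, -0.119], TCP at [0.15, -0.607, 0.231] pointing down, gripper open.
Joint ranges: [-3.01, 3.01], [-1.01, 2.22], [0.06, 2.58], [-1.02, 4.17], [0.09, 2.62], [-3.14, 3.14]. Speed limits (rad/s): [2.57, 2.57, 3.14, 3.14, 3.14, 3.14].

INTERFACE

Orientations are given as a unit quaternion [w, x, y, z].
In Python, from plant import state, grab_frame, ticket, manip gives the robot as it stands.
- The arm moves only by the tool carry_out, never from a script. Its argument "moves" is a list that holds one entry, the list of rows, each a list of 7 numbers: the turn, a rotation vector about the tool's x, y, z each as a share of 5 degrees, from -1 to 1, then the shift along the tool's x, y, z each as a share of 0.04 m, from -1 to 1, then the gripper command: -1 is shut, 1 is fully open, values between are in proportion. A call has 1 to 8 rows; each row shifts and turns the commanded pose from where the row before left it, along the tool's axes as they then stand; what a row does not reach is not made up. A row lasts 1/12 s, in which the tool goes at most 41.7 mm and 7.16 degrees, less where a joint would pass 70% of its speed; a pose out of reach is approached as far as the arm can. A call with a number of a shift or a turn outside -1 to 1 is refused whole. A call with a gripper value outside its range is refused whole. The fingers move at their own pace and stop on an object; the grip force is fixed at half the most. Time passes only in rows, so rows that do not move let the fingers close. It gives the time, the measured TCP pose, the force and the opening at its end, in the units of the state.
- state(): the state, without advancing time (a new reading comes with each control period).
- grab_frame(name): name is "scene" or "top"; returns a dict with "frame" (384x512x3 uint8, red, green, blue), "z_map" (384x512 float32, m along the optical axis (not along the pixel's ray), 0 where there is no reading), "K" (3x3 intrinsics, pixels), "world_from_camera" (4x4, takes a point from camera to world coordinates). Camera axes: x right, y down, z forward; pixel columns grow to the right and rows downward; lengths in m; the calibration is good to about 2 mm. A picture is of the moment at which its call begins.
- ticket.job_done(): hands the job in, once; it reports no verdict.
The state is a dict: "time": time; "joint_pos": joint angles; "joint_vel": joint speeds; "joint_efforts": joint torques, N m; "tool_pos": TCP position; "tool_rot": TCP orientation; "contact_force": force on the tool from outside, world axes, zero at the start; "ft_torque": the same for the moment, N m; "gripper_width": opening from 0.0 (shut) to 1.0 (fully open).
Only numpy, scipy, OpenCV 4.12 (cv2) and the standard library are available. Lean on these libraries where they do the work, as an engineer would, in place of code of your own. Each camera call takes 0.05 s, during which the arm holds its last target.

TASK

Bring the red tin on the four-place carousel round to the open front place: press a yellow wing pad down gently and sweep the deck round by its orange post, without forcing it, until it clicks up and locks there, and take the hand off it. Then lift the red tin out and set it down, without dropping it, in the gap on top of the two red tins lying in the tray, square and centred as a pyramid. Leave the blue tin in its place and everything else on the bench alone.

Things in the scene. Friction and masses are not known exactly. Their poses are not given: they have to be found in the camera images.
- carousel: Fixed base of the tin carousel. Origin on the turning axis at bench level; its -x axis points to the open front place (yellow block on the foot plate, 170 to 200 mm from the axis, 16 mm high). Foot plate: radius 205 mm, 6 mm thick.
- carousel_press (a joint): How far the whole sprung deck is pressed down, m: 0 up, 0.014 bottom stop. About 6 N starts it, 13 N bottoms it. Up, it is locked against turning. Beyond 0.012 it turns either way (3 N at a post). Let go between places it stays at about 0.012, lock riding under its ring; pushed on slowly by a post it then jumps up and locks by itself within about 1 degree of the next place.
- turret_axis (a point): On the axis at the top of the turning dark deck (radius 170 mm), 53 mm above the bench when up. Four cradles (black rails, end stops) hold tins lying radially, centres 95 mm from the axis. It locks every 90 degrees, cradles at front, left, right and rear, as at the start. Midway between them, at 45 degrees, are four equal handles 150 mm from the axis, described at post_fl.
- front_place (a point): Middle of a tin lying in the front cradle: 95 mm from the turning axis towards the carousel's -x, 91 mm above the bench.
- tin_red: Red-labelled tin with a white middle band, a cylinder 60 mm in diameter, 110 mm long, about 0.3 kg, lying radially in the left or the right place of the carousel. Origin at its centre, x along its axis. In its cradle the centre is 91 mm above the bench; the black rails under it reach up to 65 mm and the end stops to 75 mm.
- tin_blue: Blue-labelled tin of the same size, in the place opposite the red one. Stays on the carousel. Origin at its centre, x along its axis.
- tray: Fixed open aluminium tray, 128 mm (x) by 142 mm (y), 30 mm high, walls and floor 4 mm. Origin under its centre. Two red tins lie in it side by side along its x axis.
- tin_base_a: Red-labelled tin like the others (60 mm diameter, 110 mm long), lying along the tray's x axis on its +y side, centre 34 mm above the bench; free to roll some millimetres. Origin at its centre, x along its axis.
- tin_base_b: The same on the tray's -y side. The third tin lies in the gap between these two, its centre then 80 to 87 mm above the bench; the two may roll apart to the tray walls.
- tumbler_a: Glass tumbler standing upside down, 72 mm wide, 95 mm high. Origin under its centre. Bystander.
- tumbler_b: Second tumbler, same size. Bystander.
- salt_jar: White jar with yellow cap, 60 mm wide, 95 mm high. Origin under its centre. Bystander.
- mug: White mug, 80 mm wide, 85 mm high. Origin under its centre. Bystander.
- spatula: Spatula lying flat on the bench. Bystander.
- guard_wire (a point): Middle of the straight wire of the guard, on the turning axis, 150 mm above the bench. The 6 mm wire runs 190 mm each way along the carousel's y axis, over the left and right places; more wire covers the rear half at the same height, round its rim on uprights (radius 190 mm). The front half is open.
- post_fl (a point): Where the foot of the orange post of the front left (carousel -x +y) handle is at the start (a fixed point), 150 mm from the axis, 45 degrees clockwise of the front place seen from above, 95 mm above the bench. Post 14 mm diameter, 30 mm high, in the middle of a slippery flat yellow wing pad, 96 mm along the tangent by 30 mm radially, its top at this height.
- post_fr (a point): Where the foot of the orange post of the front right (carousel -x -y) handle is at the start (a fixed point), 150 mm from the axis, 45 degrees counter-clockwise of the front place seen from above, 95 mm above the bench. Same handle.
Things that resemble listed ones, but are neither listed nor needed, are in the scene too. What is shaped like the tin_base_a but green or purple is not meant.

How it is judged:
On the way, in this order (a step that is already met when the one before it is completed fails the run):
1. the red tin is at the front place, the deck is up and locked, and the robot is off the carousel (horizontal distance between tin_red and front_place below 0.012 m and value of joint carousel_press below 0.003 m and z of tin_red in the frame of carousel below 0.096 m and contact force between each of the arm, the fingers and carousel below 0.1 N), for 0.2 s.
2. the red tin, still held, is set down on the two tins in the tray (contact force between the fingers and tin_red above 0.3 N and z of tin_red in the frame of tray below 0.093 m and (contact force between tin_red and tin_base_a above 0.2 N or contact force between tin_red and tin_base_b above 0.2 N)).
At the end, for the whole second after the job is handed in: The red tin rests released in the gap on the two tins in the tray, within 10 mm across and 15 mm along, 0.15 rad square, centre 76 to 92 mm up; both lower tins on the tray floor; the deck up and locked within 3 mm; the blue tin in its cradle (y of tin_red in the frame of tray between -0.01 and 0.01 m and x of tin_red in the frame of tray between -0.015 and 0.015 m and z of tin_red in the frame of tray between 0.076 and 0.092 m and angle between the x axis of tin_red and the x axis of tray, either way round below 0.15 rad and linear speed of tin_red below 0.02 m/s and z of each of tin_base_a, tin_base_b in the frame of tray below 0.04 m and value of joint carousel_press below 0.003 m and z of tin_blue in the frame of carousel between 0.085 and 0.097 m and horizontal distance between tin_blue and turret_axis below 0.11 m); the robot touches nothing.
It fails at once if the carousel was forced (more than 60 N from the robot) (contact force between any of the arm, the fingers and carousel above 60 N).
It fails at once if the blue tin left its cradle (z of tin_blue in the frame of carousel above 0.11 m or horizontal distance between tin_blue and turret_axis above 0.12 m).
It fails at once if a bystander was disturbed (30 mm) (distance of any of tumbler_a, tumbler_b, salt_jar, mug, spatula from where it was at the start of the episode above 0.03 m).
It also fails if it takes over 72 s, if anything falls off the work surface, if the arm or the gripper's body presses on something with over 40 N, if the wrist force passes 120 N, or if a joint passes its speed limit or range.

## Working session

There is one attempt and no reset: what is moved stays moved. The work goes in short steps, Python scripts to look and compute and a tool call to move; the robot and the scene stay as the last step left them, time stands still between calls to the robot, and variables do not carry over. Pictures are saved under pics/ and viewed, and the job is handed in when it is done.

Besides the shell and the picture viewer there is one more tool, called as name([rows], argument=value, ...), one row to a line, values as JSON. carry_out: Moves the arm, as the interface text tells. Shift numbers are shares of 0.04 m and turn numbers shares of 5 degrees, none past 1 either way. Its arguments: {"type":"object","properties":{"moves":{"type":"array"}},"required":["moves"]}

```bash
mkdir -p pics; ls; python3 - <<'E'
from plant import state, grab_frame, ticket, manip
import cv2,numpy as np
print(state()); print(manip.grip_depth)
for n in("scene","top"):
    f=grab_frame(n); cv2.imwrite(f"pics/{n}0.png",cv2.cvtColor(f["frame"],cv2.COLOR_RGB2BGR)); np.savez(f"pics/{n}0.npz",**f); print(f["K"],f["world_from_camera"])
E
```

```text
pics
{'time': 0.0, 'joint_pos': array([-1.44697781e+00,  5.33892153e-02,  1.61433770e+00, -1.36709274e-06,
        1.47599078e+00, -1.19000599e-01]), 'joint_vel': array([-0.00045748,  0.00140708, -0.00093635, -0.00025493,  0.00072854,
        0.00130124]), 'joint_efforts': array([-1.03990922e-03, -3.93674505e+01, -3.70182145e+01, -2.02538636e-04,
        7.09277650e-03, -3.93744642e-06]), 'tool_pos': array([ 0.15019511, -0.60602585,  0.23001686]), 'tool_rot': array([-7.49020315e-04,  7.87540070e-01, -6.16262533e-01, -7.53602325e-04]), 'contact_force': array([-0.52602471,  0.42551549,  0.04286882]), 'ft_torque': array([0.04453709, 0.01157369, 0.04692472]), 'gripper_width': 1.0038065918165073}
0.0187
[[447.80667743   0.         258.20675347]
 [  0.         447.80667743 196.15992422]
 [  0.           0.           1.        ]] [[ 0.08745336  0.83469413 -0.54372568  1.0916709 ]
 [ 0.99616209 -0.07130134  0.05076626 -0.14496913]
 [ 0.00360593 -0.54607859 -0.83772619  0.94686296]
 [ 0.          0.          0.          1.        ]]
[[493.99985159   0.         251.40840579]
 [  0.         493.99985159 189.97288932]
 [  0.           0.           1.        ]] [[-0.00831718 -0.99375794  0.11124743  0.40862509]
 [-0.99981104  0.01021906  0.01653667 -0.09625416]
 [-0.01757029 -0.11108887 -0.99365515  1.22940815]
 [ 0.          0.          0.          1.        ]]
```

View pics/scene0.png

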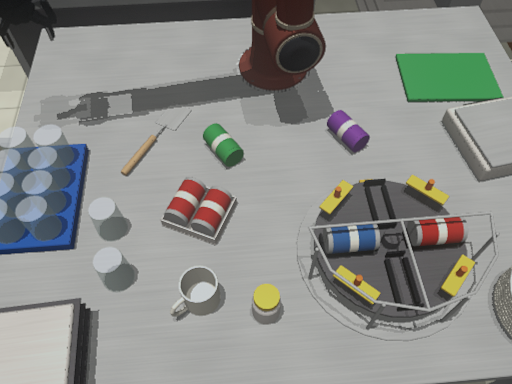

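View pics/top0.png

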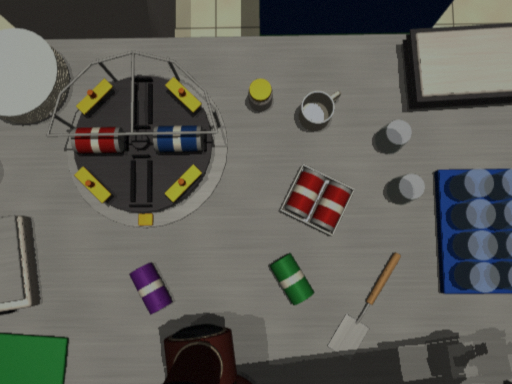

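Two candidates for the red tin on the carousel: the red-banded tin at top (97,140) / scene (438,232) and blue at top (178,139). The other red tins are the pair in the tray, and the green and purple ones aren't meant. I'll confirm with a crop and measure.

```bash
cat > h.py <<'E'
import numpy as np,cv2
from plant import state,grab_frame,ticket,manip
def load(n): return dict(np.load(n))
def cloud(f):
    z=f["z_map"];K=f["K"];T=f["world_from_camera"];v,u=np.mgrid[:z.shape[0],:z.shape[1]]
    p=np.stack([(u-K[0,2])/K[0,0]*z,(v-K[1,2])/K[1,1]*z,z],-1)
    w=p@T[:3,:3].T+T[:3,3]; w[z==0]=np.nan; return w
def ray(f,u,v,h):
    K=f["K"];T=f["world_from_camera"];d=T[:3,:3]@np.array([(u-K[0,2])/K[0,0],(v-K[1,2])/K[1,1],1]);o=T[:3,3]
    return o+d*(h-o[2])/d[2]
def blobs(f,lo,hi,amin=8):
    hsv=cv2.cvtColor(f["frame"],cv2.COLOR_RGB2HSV);m=cv2.inRange(hsv,lo,hi)
    n,l,s,c=cv2.connectedComponentsWithStats(m); W=cloud(f)
    out=[]
    for i in range(1,n):
        if s[i,4]>=amin: out.append((c[i].round(1),s[i,4],np.nanmedian(W[l==i],0).round(4),l==i))
    return out
E
python3 - <<'E'
from h import *
for n in("top","scene"):
    f=load(f"pics/{n}0.npz");W=cloud(f)
    print(n,'bench',np.nanmedian(W[330:340,280:300,2]) if n=="top" else np.nanmedian(W[150:160,280:300,2]))
    for nm,lo,hi in(("orange",(4,150,80),(15,255,255)),("yellow",(20,150,80),(32,255,255)),("red",(170,120,60),(180,255,255)),("red0",(0,150,60),(3,255,255)),("blue",(105,100,40),(125,255,255))):
        for c,a,p,m in blobs(f,np.array(lo),np.array(hi)): print(nm,c,a,p)
t=load("pics/top0.npz")["frame"][...,::-1]
a=cv2.resize(t[40:240,30:240],None,fx=2.8,fy=2.8); b=cv2.resize(t[155:245,270:365],None,fx=2.5,fy=2.5)
o=np.zeros((560,800,3),np.uint8);o[:a.shape[0],:a.shape[1]]=a[:560];o[:b.shape[0],800-210:]=b[:,:210];cv2.imwrite("pics/crop0.png",o)
E
```

```text
top bench -0.0009005451273604859
orange [180.8  90.6] 21 [0.7643 0.0829 0.1239]
orange [89.7 92.1] 25 [0.7652 0.2947 0.1243]
orange [180.8 181.4] 25 [0.5541 0.0821 0.1235]
orange [ 88. 183.] 21 [0.552  0.2931 0.1232]
yellow [94.1 96.3] 438 [0.7615 0.2921 0.0944]
yellow [182.8  94.5] 437 [0.7635 0.0823 0.0944]
yellow [259.9  89.3] 365 [ 0.7752 -0.0996  0.0943]
yellow [182.9 182.8] 490 [0.5528 0.0792 0.094 ]
yellow [ 92.9 184.2] 460 [0.5511 0.2892 0.0941]
yellow [145.2 218.8] 169 [0.4752 0.187  0.0151]
red0 [106.7 129.6] 84 [0.677  0.2561 0.1151]
red0 [ 83.1 130. ] 70 [0.6772 0.3108 0.1154]
red0 [105.5 136. ] 14 [0.661  0.2568 0.1209]
red0 [ 82.6 144.5] 177 [0.643  0.312  0.1148]
red0 [106.2 144.2] 172 [0.6435 0.2571 0.1141]
red0 [310.4 181.7] 313 [ 0.558  -0.2182  0.0602]
red0 [336.5 194.9] 316 [ 0.5258 -0.2788  0.0604]
red0 [300.4 202.1] 316 [ 0.5095 -0.1935  0.0602]
red0 [326.8 215.4] 324 [ 0.4778 -0.2542  0.0597]
blue [164.6 128.3] 79 [0.6795 0.121  0.1142]
blue [188.3 128. ] 74 [0.6787 0.0667 0.1156]
blue [164.5 135. ] 14 [0.6617 0.1209 0.1211]
blue [164.6 143. ] 192 [0.6442 0.121
[... 966 characters left out ...]
9 218.9] 53 [0.6493 0.3114 0.1208]
red0 [429.  231.6] 356 [0.6736 0.2573 0.1174]
red0 [454.6 231.2] 278 [0.6755 0.312  0.1156]
blue [ 58.  211.8] 2583 [ 0.5215 -0.5514  0.0293]
blue [ 57.5 146. ] 14 [ 0.3586 -0.5652  0.1035]
blue [ 26.8 148.1] 12 [ 0.3506 -0.6439  0.0943]
blue [ 48.8 168.2] 20 [ 0.432  -0.5693  0.1134]
blue [ 16.8 169.5] 13 [ 0.4264 -0.6461  0.1081]
blue [ 31.8 169.4] 14 [ 0.4029 -0.6378  0.074 ]
blue [  7.6 194.9] 60 [ 0.4994 -0.6483  0.1121]
blue [ 43.3 216.7] 23 [ 0.5627 -0.5586  0.1148]
blue [  5.8 219. ] 48 [ 0.56   -0.642   0.1099]
blue [ 32.3 222.7] 15 [ 0.577  -0.5816  0.1135]
blue [366.  236.9] 401 [0.6736 0.1222 0.1173]
blue [340.8 239.1] 369 [0.6743 0.068  0.1169]
```

View pics/crop0.png

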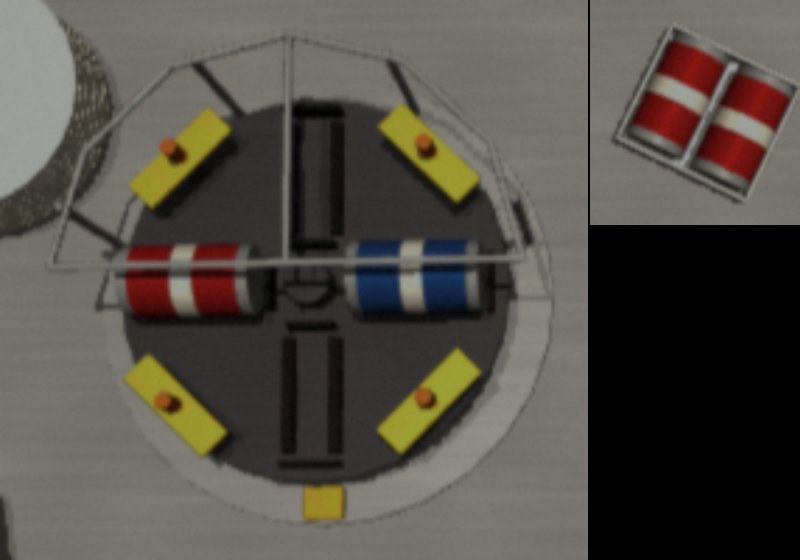

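The crop shows that the red tin (crop ~(190,280), white middle band) is in the left place. Seen with the front block at the bottom, it needs to turn counter-clockwise, so the front-left post (0.553, 0.294) sweeps across the front. Next I'll fit the tray and the axis.

```bash
python3 - <<'E'
from h import *
from scipy.optimize import least_squares
for n in("top","scene"):
    f=load(f"pics/{n}0.npz");W=cloud(f)
    B=[b for b in blobs(f,np.array((0,150,60)),np.array((3,255,255))) if b[2][1]<-0.1 and b[1]>100]
    # group into tins by y' 
    def proj(p): return p[0]*0.455+p[1]*0.89
    pts=sorted(B,key=lambda b:proj(b[2]))
    for nm,g in(("b",pts[:2]),("a",pts[2:])):
        P=np.concatenate([W[cv2.erode(b[3].astype(np.uint8),np.ones((3,3)))>0] for b in g]); P=P[~np.isnan(P).any(1)]
        c0=P.mean(0)
        def r(q):
            d=np.array([np.cos(q[2]),np.sin(q[2]),0]);nn=np.array([-d[1],d[0],0]);v=P-np.array([q[0],q[1],q[3]])
            # pin x along axis: mean 
            return np.hypot(v@nn,v[:,2])-0.03
        q=least_squares(r,[c0[0],c0[1],-0.47,0.034]).x
        d=np.array([np.cos(q[2]),np.sin(q[2])]); s=((c0[:2]-q[:2])@d)
        al=(P[:,:2]-q[:2])@d; mid=(al.min()+al.max())/2
        print(n,nm,"centre",(q[:2]+d*mid).round(4),"yaw",q[2].round(3),"z",q[3].round(4),"len",np.ptp(al).round(3),np.sqrt((r(q)**2).mean()).round(4))
    # rim
    m=(np.abs(W[...,2]-0.030)<0.0035)&(np.hypot(W[...,0]-.517,W[...,1]+.235)<0.105)
    uv=W[m][:,:2].astype(np.float32); print("rim",len(uv),cv2.minAreaRect(uv))
    # carousel tins
    for nm,lo,hi,s in(("red",(0,150,60),(3,255,255),1),("blue",(105,100,40),(125,255,255),1)):
        B=[b for b in blobs(f,np.array(lo),np.array(hi)) if b[2][1]>0.03]
        P=np.concatenate([W[b[3]] for b in B]);print(nm,np.nanmin(P,0),np.nanmax(P,0))
E
```

```text
top b centre [ 0.5012 -0.2673] yaw -0.474 z 0.0337 len 0.083 0.002
top a centre [ 0.5339 -0.2056] yaw -0.472 z 0.0337 len 0.082 0.002
rim 324 ((0.5199763774871826, -0.23641514778137207), (0.14181308448314667, 0.1284025013446808), 62.93206024169922)
red [0.63113053 0.23203095 0.09734832] [0.68670536 0.32885335 0.15274195]
blue [0.63245223 0.04951794 0.09662518] [0.6867037  0.13878245 0.15161074]
scene b centre [ 0.4998 -0.2655] yaw -0.464 z 0.0345 len 0.08 0.0015
scene a centre [ 0.5318 -0.2034] yaw -0.467 z 0.0346 len 0.081 0.0015
rim 328 ((0.5193347930908203, -0.23409350216388702), (0.141617089509964, 0.1291760951280594), 63.424171447753906)
red [0.64257882 0.22857934 0.09028334] [0.68955161 0.33002419 0.15346864]
blue [0.64487023 0.04982329 0.0868725 ] [0.69027133 0.13983071 0.15236006]
```

```bash
cat >> h.py <<'E'
from scipy.spatial.transform import Rotation as Rn
def pose():
    s=state();q=s["tool_rot"];return s["tool_pos"],Rn.from_quat([q[1],q[2],q[3],q[0]])
def down(yaw_deg):
    p=np.radians(yaw_deg);c,s=np.cos(p),np.sin(p);return Rn.from_matrix(np.array([[c,s,0],[s,-c,0],[0,0,-1.]]))
def plan(p0,R0,wp,grip,show=True):
    """wp list of (pos,yaw,n). Rows: shift in frame before turn"""
    out=[];p=np.array(p0);R=R0
    for pos,yaw,n in wp:
        rv=(R.inv()*down(yaw)).as_rotvec();dp=(np.array(pos)-p)/n
        for i in range(n):
            t=np.degrees(rv)/n/5; s=R.inv().apply(dp)/0.04
            out.append([*t.round(2),*s.round(3),grip]); R=R*Rn.from_rotvec(rv/n)
        p=np.array(pos)
    for i,r in enumerate(out): print(i,[float(x) for x in r], "" if np.abs(r[:6]).max()<=1 else "TOO BIG")
    return out
def yaw(R): x=R.as_matrix()[:,0];return np.degrees(np.arctan2(x[1],x[0]))
E
python3 - <<'E'
from h import *
p,R=pose();print(p,yaw(R),R.as_matrix().round(3))
plan(p,R,[((.45,-.2,.26),-76,14),((.569,.310,.26),-45,15)],-1)
E
```

```text
[ 0.15020301 -0.60609287  0.23014333] -76.08831449933069 [[ 0.24  -0.971 -0.   ]
 [-0.971 -0.24   0.002]
 [-0.002 -0.    -1.   ]]
0 [-0.0, 0.0, -0.0, -0.575, -0.694, -0.052, -1.0] 
1 [-0.0, 0.0, -0.0, -0.575, -0.694, -0.052, -1.0] 
2 [-0.0, 0.0, -0.0, -0.575, -0.694, -0.052, -1.0] 
3 [-0.0, 0.0, -0.0, -0.575, -0.694, -0.052, -1.0] 
4 [-0.0, 0.0, -0.0, -0.575, -0.694, -0.052, -1.0] 
5 [-0.0, 0.0, -0.0, -0.575, -0.694, -0.053, -1.0] 
6 [-0.0, 0.0, -0.0, -0.575, -0.694, -0.053, -1.0] 
7 [-0.0, 0.0, -0.0, -0.575, -0.694, -0.053, -1.0] 
8 [-0.0, 0.0, -0.0, -0.575, -0.695, -0.053, -1.0] 
9 [-0.0, 0.0, -0.0, -0.575, -0.695, -0.053, -1.0] 
10 [-0.0, 0.0, -0.0, -0.574, -0.695, -0.053, -1.0] 
11 [-0.0, 0.0, -0.0, -0.574, -0.695, -0.053, -1.0] 
12 [-0.0, 0.0, -0.0, -0.574, -0.695, -0.053, -1.0] 
13 [-0.0, 0.0, -0.0, -0.574, -0.695, -0.053, -1.0] 
14 [-0.0, 0.0, -0.41, -0.777, -0.398, 0.0, -1.0] 
15 [-0.0, 0.0, -0.41, -0.762, -0.426, 0.0, -1.0] 
16 [-0.0, 0.0, -0.41, -0.746, -0.453, 0.0, -1.0] 
17 [-0.0, 0.0, -0.41, -0.729, -0.48, 0.0, -1.0] 
18 [-0.0, 0.0, -0.41, -0.711, -0.506, 0.0, -1.0] 
19 [-0.0, 0.0, -0.41, -0.693, -0.531, 0.0, -1.0] 
20 [-0.0, 0.0, -0.41, -0.673, -0.556, 0.0, -1.0] 
21 [-0.0, 0.0, -0.41, -0.653, -0.58, 0.0, -1.0] 
22 [-0.0, 0.0, -0.41, -0.631, -0.603, 0.0, -1.0] 
23 [-0.0, 0.0, -0.41, -0.609, -0.625, 0.0, -1.0] 
24 [-0.0, 0.0, -0.41, -0.586, -0.647, 0.0, -1.0] 
25 [-0.0, 0.0, -0.41, -0.563, -0.667, 0.0, -1.0] 
26 [-0.0, 0.0, -0.41, -0.538, -0.687, 0.0, -1.0] 
27 [-0.0, 0.0, -0.41, -0.513, -0.706, 0.0, -1.0] 
28 [-0.0, 0.0, -0.41, -0.487, -0.724, 0.0, -1.0]
```

carry_out([
  [[0,0,0,-0.575,-0.695,-0.05,-1],[0,0,0,-0.575,-0.695,-0.05,-1],[0,0,0,-0.575,-0.695,-0.05,-1],[0,0,0,-0.575,-0.695,-0.05,-1],[0,0,0,-0.575,-0.695,-0.05,-1],[0,0,0,-0.575,-0.695,-0.05,-1],[0,0,0,-0.575,-0.695,-0.05,-1],[0,0,0,-0.575,-0.695,-0.05,-1]],
])

```text
time: 0.77
tool_pos: [0.3224, -0.3728, 0.2469]
tool_rot: [-0.0, 0.787, -0.616, -0.0]
contact_force: [0.5, -0.3, -0.4]
gripper_width: 0.002
```

carry_out([
  [[0,0,0,-0.575,-0.695,-0.05,-1],[0,0,0,-0.575,-0.695,-0.05,-1],[0,0,0,-0.575,-0.695,-0.05,-1],[0,0,0,-0.575,-0.695,-0.05,-1],[0,0,0,-0.575,-0.695,-0.05,-1],[0,0,0,-0.575,-0.695,-0.05,-1],[0,0,-0.41,-0.78,-0.4,0,-1],[0,0,-0.41,-0.76,-0.43,0,-1]],
])

```text
time: 1.43
tool_pos: [0.4672, -0.1307, 0.2589]
tool_rot: [0.0, 0.81, -0.587, -0.0]
contact_force: [0.6, -0.1, -0.5]
gripper_width: -0.002
```

carry_out([
  [[0,0,-0.41,-0.745,-0.455,0,-1],[0,0,-0.41,-0.73,-0.48,0,-1],[0,0,-0.41,-0.71,-0.505,0,-1],[0,0,-0.41,-0.695,-0.53,0,-1],[0,0,-0.41,-0.675,-0.555,0,-1],[0,0,-0.41,-0.655,-0.58,0,-1],[0,0,-0.41,-0.63,-0.6,0,-1],[0,0,-0.41,-0.61,-0.625,0,-1]],
])

```text
time: 2.1
tool_pos: [0.5308, 0.1413, 0.2588]
tool_rot: [0.0, 0.885, -0.465, -0.0]
contact_force: [0.9, -0.7, -0.4]
gripper_width: -0.001
```

carry_out([
  [[0,0,-0.41,-0.585,-0.645,0,-1],[0,0,-0.41,-0.565,-0.665,0,-1],[0,0,-0.41,-0.54,-0.685,0,-1],[0,0,-0.41,-0.515,-0.705,0,-1],[0,0,-0.41,-0.485,-0.725,0,-1],[0,0,0,0,0,0,-1],[0,0,0,0,0,0,-1]],
])

```text
time: 2.68
tool_pos: [0.5708, 0.3105, 0.258]
tool_rot: [0.001, 0.923, -0.384, -0.001]
contact_force: [-0.5, -0.2, -0.9]
gripper_width: -0.004
```

```bash
python3 - <<'E'
from h import *
p,R=pose();print(p,yaw(R),state()["contact_force"],state()["gripper_width"])
plan(p,R,[((.569,.310,.12),-45,5),((.569,.310,.100),-45,2)],-1)
E
```

```text
[0.57079668 0.31053664 0.25796458] -45.20118922776285 [-0.51798444 -0.2057625  -0.94924505] -0.0044087531955963695
0 [0.0, 0.0, -0.01, -0.004, 0.007, 0.69, -1.0] 
1 [0.0, 0.0, -0.01, -0.004, 0.007, 0.69, -1.0] 
2 [0.0, 0.0, -0.01, -0.004, 0.007, 0.69, -1.0] 
3 [0.0, 0.0, -0.01, -0.004, 0.008, 0.69, -1.0] 
4 [0.0, 0.0, -0.01, -0.004, 0.008, 0.69, -1.0] 
5 [-0.0, -0.0, -0.0, -0.0, 0.0, 0.25, -1.0] 
6 [-0.0, -0.0, -0.0, -0.0, 0.0, 0.25, -1.0]
```

carry_out([
  [[0,0,0,0,0,0.69,-1],[0,0,0,0,0,0.69,-1],[0,0,0,0,0,0.69,-1],[0,0,0,0,0,0.69,-1],[0,0,0,0,0,0.69,-1],[0,0,0,0,0,0.25,-1],[0,0,0,0,0,0.15,-1],[0,0,0,0,0,0,-1]],
])

```text
time: 3.35
tool_pos: [0.5708, 0.3082, 0.1044]
tool_rot: [0.001, 0.923, -0.386, -0.001]
contact_force: [-0.6, 0.9, -0.1]
gripper_width: -0.002
```

```bash
cat > look.py <<'E'
import sys
from h import *
n=sys.argv[1];o=[]
for c,(r0,r1,c0,c1) in(("scene",(120,330,290,500)),("top",(40,240,30,240))):
    if len(sys.argv)>2: r0,r1,c0,c1=(150,270,120,280) if c=="scene" else (130,260,250,380)
    f=grab_frame(c);im=f["frame"][...,::-1][r0:r1,c0:c1];o.append(cv2.resize(im,(400,int(400*im.shape[0]/im.shape[1]))))
h=max(a.shape[0] for a in o)
cv2.imwrite(f"pics/{n}.png",np.hstack([cv2.copyMakeBorder(a,0,h-a.shape[0],0,0,cv2.BORDER_CONSTANT) for a in o]))
print(state()["tool_pos"],yaw(pose()[1]),state()["contact_force"],state()["gripper_width"])
E
python3 look.py p1
```

```text
[0.57240833 0.3092243  0.10732431] -45.368031407371035 [ 0.41729521 -0.64919729 -0.01107817] 0.0008758914249405017
```

View pics/p1.png

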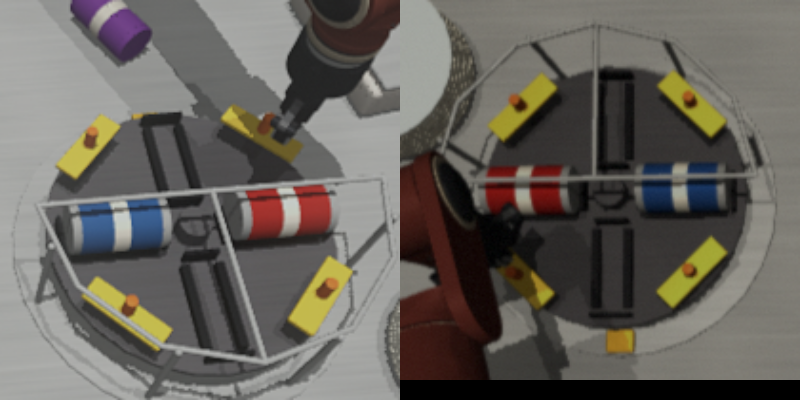

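The shut fingers stand on the outer-left end of the front-left pad, behind the orange post (scene half ~(285,128)). That's the trailing side for a counter-clockwise sweep, so I'll press now.

carry_out([
  [[0,0,0,0,0,0.1,-1],[0,0,0,0,0,0.1,-1],[0,0,0,0,0,0.08,-1],[0,0,0,0,0,0.06,-1],[0,0,0,0,0,0,-1]],
])

```text
time: 3.87
tool_pos: [0.572, 0.3095, 0.093]
tool_rot: [-0.001, 0.923, -0.385, 0.001]
contact_force: [-1.0, -0.4, 6.1]
gripper_width: 0.0
```

carry_out([
  [[0,0,0,0,0,0.08,-1],[0,0,0,0,0,0.06,-1],[0,0,0,0,0,0,-1],[0,0,0,0,0,0,-1]],
])

```text
time: 4.2
tool_pos: [0.5726, 0.3099, 0.0887]
tool_rot: [-0.001, 0.923, -0.385, 0.001]
contact_force: [-1.6, -1.1, 7.7]
gripper_width: -0.004
```

carry_out([
  [[0,0,0,0,0,0.08,-1],[0,0,0,0,0,0.08,-1],[0,0,0,0,0,0.06,-1],[0,0,0,0,0,0,-1],[0,0,0,0,0,0,-1]],
])

```text
time: 4.62
tool_pos: [0.5732, 0.3104, 0.0812]
tool_rot: [-0.002, 0.923, -0.385, 0.002]
contact_force: [-2.2, 0.0, 11.5]
gripper_width: 0.004
```

carry_out([
  [[0,0,0,0,0,0.06,-1],[0,0,0,0,0,0.06,-1],[0,0,0,0,0,0,-1],[0,0,0,0,0,0,-1]],
])

```text
time: 4.95
tool_pos: [0.575, 0.3118, 0.0795]
tool_rot: [-0.004, 0.923, -0.385, 0.003]
contact_force: [-3.9, 1.8, 19.6]
gripper_width: 0.0
```

```bash
cat > sweep.py <<'E'
import sys
from h import *
C=np.array([.6596,.1885])
def fp(th,off=.018,z=.071):
    a=np.radians(th);u=np.array([np.cos(a),np.sin(a)]);t=np.array([-u[1],u[0]])
    return np.array([*(C+.15*u-off*t),z])
E
python3 - <<'E'
from sweep import *
p0=np.array([.5705,.3085,.071])
wp=[(fp(135),-45,2)]+[(fp(t),t-180,1) for t in np.arange(137.5,153,2.5)]
plan(p0,down(-45.3),wp,-1)
E
```

```text
0 [0.0, 0.0, -0.03, -0.027, 0.048, 0.0, -1.0] 
1 [0.0, 0.0, -0.03, -0.027, 0.048, 0.0, -1.0] 
2 [0.0, 0.0, -0.5, -0.016, 0.164, 0.0, -1.0] 
3 [0.0, 0.0, -0.5, -0.016, 0.164, 0.0, -1.0] 
4 [0.0, 0.0, -0.5, -0.016, 0.164, 0.0, -1.0] 
5 [0.0, 0.0, -0.5, -0.016, 0.164, 0.0, -1.0] 
6 [0.0, 0.0, -0.5, -0.016, 0.164, 0.0, -1.0] 
7 [0.0, 0.0, -0.5, -0.016, 0.164, 0.0, -1.0] 
8 [0.0, 0.0, -0.5, -0.016, 0.164, 0.0, -1.0]
```

carry_out([
  [[0,0,0,-0.03,0.05,0,-1],[0,0,0,-0.03,0.05,0,-1],[0,0,-0.5,-0.015,0.165,0,-1],[0,0,-0.5,-0.015,0.165,0,-1],[0,0,0,0,0,0,-1]],
])

```text
time: 5.37
tool_pos: [0.5609, 0.3011, 0.0794]
tool_rot: [-0.004, 0.939, -0.344, 0.004]
contact_force: [-0.8, 0.1, 18.7]
gripper_width: -0.0
```

carry_out([
  [[0,0,-0.5,-0.015,0.165,0,-1],[0,0,-0.5,-0.015,0.165,0,-1],[0,0,0,0,0,0,-1]],
])

```text
time: 5.62
tool_pos: [0.5515, 0.2918, 0.0794]
tool_rot: [-0.004, 0.953, -0.303, 0.004]
contact_force: [-1.8, -0.1, 19.9]
gripper_width: 0.007
```

```bash
python3 look.py p2; python3 -c "
from h import *
p,R=pose();print(R.as_matrix().round(3))"
```

```text
[0.55157936 0.29179035 0.07938409] -35.3286545394496 [-2.22213752  0.71239425 19.27540734] 0.0010959487312256033
[[ 0.816 -0.578  0.01 ]
 [-0.578 -0.816  0.004]
 [ 0.006 -0.009 -1.   ]]
```

View pics/p2.png

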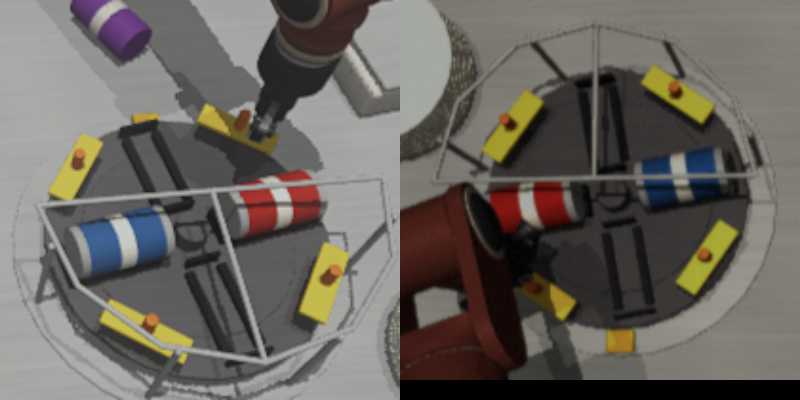

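The deck has turned about 10° and is pressed down. I'll raise the fingers off the pad but keep them beside the post, then push on.

carry_out([
  [[0,0,0,0,0,-0.35,-1],[0,0,0,0,0,-0.35,-1],[0,0,0,0,0,0,-1],[0,0,-0.5,-0.015,0.165,0,-1],[0,0,-0.5,-0.015,0.165,0,-1],[0,0,0,0,0,0,-1]],
])

```text
time: 6.22
tool_pos: [0.5396, 0.2801, 0.1012]
tool_rot: [-0.001, 0.965, -0.261, 0.001]
contact_force: [2.2, 2.6, 1.6]
gripper_width: -0.003
```

```bash
python3 look.py p3;python3 - <<'E'
from h import *
f=grab_frame("scene")
for c,a,p,m in blobs(f,np.array((4,150,80)),np.array((15,255,255))):print(c,a,p,np.degrees(np.arctan2(p[1]-.1885,p[0]-.6596)))
E
```

```text
[0.53954516 0.28019488 0.10086719] -30.408251372579887 [2.10584183 2.28455294 2.23189241] 0.00017401372250073813
[412.2 180.6] 52 [0.5328 0.2624 0.1055] 149.7660438905971
[329.5 203.8] 22 [0.5845 0.0598 0.113 ] -120.26474049850515
[465.1 258.9] 66 [0.7358 0.3159 0.1079] 59.115673795294
[373.9 291.6] 59 [0.7896 0.1127 0.1112] -30.2454746113789
```

View pics/p3.png

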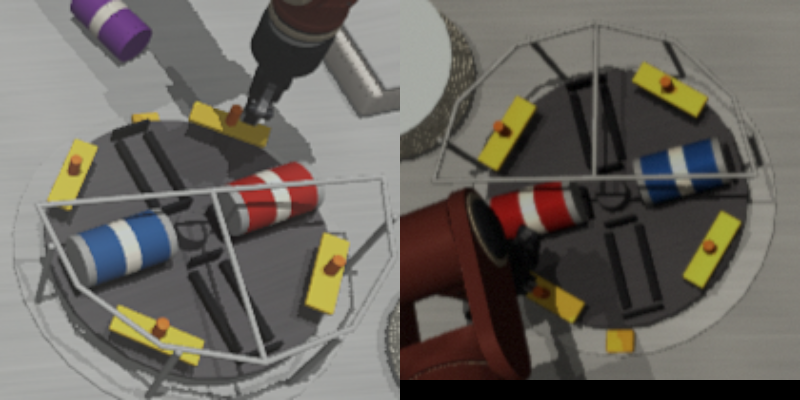

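carry_out([
  [[0,0,-0.5,-0.015,0.165,0,-1],[0,0,-0.5,-0.015,0.165,0,-1],[0,0,-0.5,-0.015,0.165,0,-1],[0,0,-0.5,-0.015,0.165,0,-1],[0,0,-0.5,-0.015,0.165,0,-1],[0,0,-0.5,-0.015,0.165,0,-1],[0,0,-0.5,-0.015,0.165,0,-1],[0,0,-0.5,-0.015,0.165,0,-1]],
])

```text
time: 7.03
tool_pos: [0.5157, 0.2338, 0.1007]
tool_rot: [-0.002, 0.996, -0.089, 0.001]
contact_force: [3.3, 6.3, 2.4]
gripper_width: -0.001
```

carry_out([
  [[0,0,-0.5,-0.015,0.165,0,-1],[0,0,-0.5,-0.015,0.165,0,-1],[0,0,-0.5,-0.015,0.165,0,-1],[0,0,-0.5,-0.015,0.165,0,-1],[0,0,-0.5,-0.015,0.165,0,-1],[0,0,-0.5,-0.015,0.165,0,-1],[0,0,-0.5,-0.015,0.165,0,-1],[0,0,-0.5,-0.015,0.165,0,-1]],
])

```text
time: 7.7
tool_pos: [0.5092, 0.1815, 0.1005]
tool_rot: [-0.002, 0.996, 0.085, 0.0]
contact_force: [2.3, 6.5, 1.8]
gripper_width: 0.001
```

```bash
python3 look.py p4;python3 - <<'E'
from sweep import *
print(fp(190))
f=grab_frame("scene")
for c,a,p,m in blobs(f,np.array((4,150,80)),np.array((15,255,255))):print(c,a,p,np.degrees(np.arctan2(p[1]-.1885,p[0]-.6596)))
E
```

```text
[0.50885781 0.18018618 0.10010175] 9.598114960306654 [1.14762167 2.95818211 1.28513947] -0.003655290050604083
[0.50875317 0.18017931 0.071     ]
[367.1 177. ] 55 [0.5156 0.1614 0.1065] -169.3419121436781
[458.7 211.9] 10 [0.629  0.3372 0.1142] 101.62819796674488
[455.4 218.8] 16 [0.635  0.3338 0.0943] 99.60933247542032
[329.  248.1] 49 [0.6888 0.041  0.1111] -78.80216294741703
[428.7 294.8] 32 [0.8067 0.2164 0.1129] 10.739545338536663
```

View pics/p4.png

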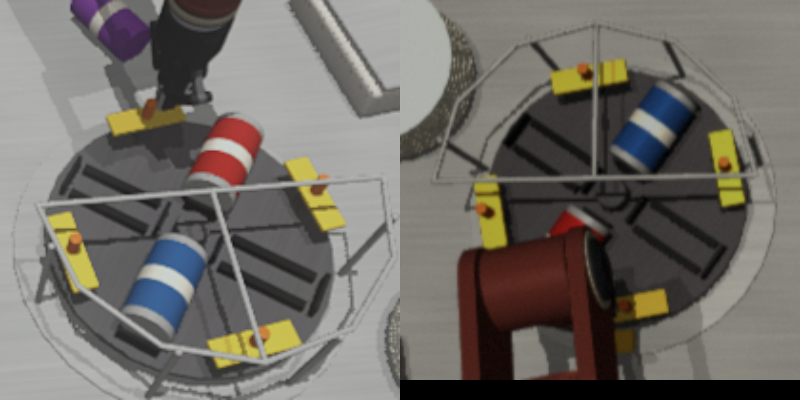

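The deck is about 55° round with the tins seated. I'll continue, slowing near the lock.

carry_out([
  [[0,0,-0.5,-0.015,0.165,0,-1],[0,0,-0.5,-0.015,0.165,0,-1],[0,0,-0.5,-0.015,0.165,0,-1],[0,0,-0.5,-0.015,0.165,0,-1],[0,0,-0.5,-0.015,0.165,0,-1],[0,0,-0.5,-0.015,0.165,0,-1],[0,0,-0.5,-0.015,0.165,0,-1],[0,0,-0.5,-0.015,0.165,0,-1]],
])

```text
time: 8.52
tool_pos: [0.5201, 0.1304, 0.0997]
tool_rot: [-0.002, 0.967, 0.257, -0.001]
contact_force: [-0.4, 8.3, 0.4]
gripper_width: -0.001
```

carry_out([
  [[0,0,-0.5,-0.015,0.165,0,-1],[0,0,-0.3,-0.01,0.1,0,-1],[0,0,-0.2,0,0.065,0,-1],[0,0,-0.2,0,0.065,0,-1],[0,0,-0.2,0,0.065,0,-1],[0,0,-0.1,0,0.03,0,-1],[0,0,0,0,0,0,-1]],
])

```text
time: 9.1
tool_pos: [0.5292, 0.1126, 0.0995]
tool_rot: [-0.001, 0.948, 0.318, -0.002]
contact_force: [-3.1, 3.6, 2.6]
gripper_width: -0.001
```

```bash
python3 look.py p5;python3 - <<'E'
from sweep import *
print(fp(217.5))
f=grab_frame("scene")
for c,a,p,m in blobs(f,np.array((4,150,80)),np.array((15,255,255))):print(c,a,p,np.degrees(np.arctan2(p[1]-.1885,p[0]-.6596)))
E
```

```text
[0.52928337 0.11257671 0.0995974 ] 37.114889199950746 [-3.69726705  4.62475985  2.63255994] 4.137001214376184e-05
[0.52963929 0.11146615 0.071     ]
[342.4 189.1] 51 [0.544  0.0979 0.1082] -141.91288675982926
[437.3 189.9] 23 [0.5675 0.3071 0.1142] 127.83147889141557
[348.7 274.8] 45 [0.7513 0.0698 0.1117] -52.31262903661257
[453.5 280.5] 66 [0.7796 0.2772 0.1077] 36.47057687182283
```

View pics/p5.png

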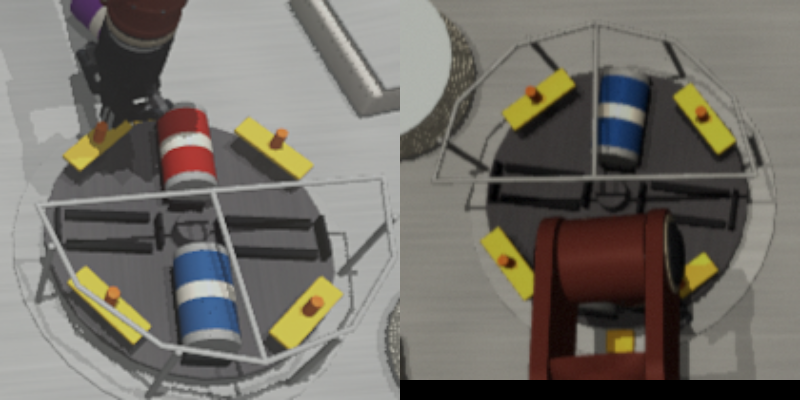

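carry_out([
  [[0,0,-0.12,0,0.04,0,-1],[0,0,-0.12,0,0.04,0,-1],[0,0,-0.12,0,0.04,0,-1],[0,0,-0.12,0,0.04,0,-1],[0,0,-0.12,0,0.04,0,-1],[0,0,-0.12,0,0.04,0,-1],[0,0,-0.12,0,0.04,0,-1],[0,0,0,0,0,0,-1]],
])

```text
time: 9.92
tool_pos: [0.5359, 0.1032, 0.0994]
tool_rot: [-0.001, 0.936, 0.353, -0.003]
contact_force: [-4.1, 2.1, 3.5]
gripper_width: -0.002
```

carry_out([
  [[0,0,-0.08,0,0.027,0,-1],[0,0,-0.08,0,0.027,0,-1],[0,0,-0.08,0,0.027,0,-1],[0,0,-0.08,0,0.027,0,-1],[0,0,0,0,0,0,-1]],
])

```text
time: 10.33
tool_pos: [0.5387, 0.1001, 0.0993]
tool_rot: [-0.001, 0.931, 0.366, -0.003]
contact_force: [-4.2, 1.6, 2.3]
gripper_width: 0.0
```

```bash
python3 look.py p6;python3 - <<'E'
from sweep import *
f=grab_frame("scene")
for c,a,p,m in blobs(f,np.array((4,150,80)),np.array((15,255,255))):print(c,a,p,np.degrees(np.arctan2(p[1]-.1885,p[0]-.6596)))
E
```

```text
[0.53893164 0.1000481  0.09938146] 42.92884235767813 [-4.81989851  1.97224702  2.75541664] -0.0030861141013821046
[431.1 186.5] 25 [0.5562 0.2972 0.113 ] 133.56857873343174
[338.2 192.9] 48 [0.5551 0.0857 0.1107] -135.4698535541666
[458.  274.9] 66 [0.7696 0.2892 0.1085] 42.47268572612547
[355.  279.7] 42 [0.7625 0.0801 0.1131] -46.49103477192003
```

carry_out([
  [[0,0,-0.06,0,0.02,0,-1],[0,0,-0.06,0,0.02,0,-1],[0,0,0,0,0,0,-1],[0,0,0,0,0,0,-1]],
])

```text
time: 10.82
tool_pos: [0.5414, 0.0987, 0.0999]
tool_rot: [0.0, 0.929, 0.371, -0.001]
contact_force: [-1.1, 1.5, -1.6]
gripper_width: 0.0
```

```bash
python3 look.py p7;python3 - <<'E'
from sweep import *
f=grab_frame("scene")
for c,a,p,m in blobs(f,np.array((4,150,80)),np.array((15,255,255))):print(c,a,p,np.degrees(np.arctan2(p[1]-.1885,p[0]-.6596)))
E
```

```text
[0.54137312 0.09868243 0.09987816] 43.54465774246408 [-2.3065145   0.84933337  0.46980893] 0.0019066196252036636
[431.7 182.1] 23 [0.5536 0.2956 0.1255] 134.70424778179455
[338.2 190.9] 50 [0.5562 0.084  0.1212] -134.69685055628585
[460.7 271.6] 65 [0.7673 0.2914 0.121 ] 43.69433934273091
[356.7 279.1] 57 [0.766  0.0816 0.1215] -45.13430772285261
```

It clicked: the post tops are back at about 0.124 m. Now I'll take the hand off and up.

carry_out([
  [[0,0,0,0,-0.1,-0.05,-1],[0,0,0,0,-0.2,-0.1,-1],[0,0,0,0,-0.1,-0.6,-1],[0,0,0,0,0,-0.8,-1],[0,0,0,0,0,-0.8,-1],[0,0,0,0,0,-0.8,-1],[0,0,0,0,0,-0.4,1],[0,0,0,0,0,0,1]],
])

```text
time: 11.63
tool_pos: [0.5334, 0.1108, 0.2492]
tool_rot: [0.002, 0.929, 0.371, 0.005]
contact_force: [0.3, 0.2, 0.7]
gripper_width: 0.272
```

```bash
python3 look.py p8;python3 - <<'E'
from sweep import *
for n in("scene","top"):
    f=grab_frame(n)
    for c,a,p,m in blobs(f,np.array((4,150,80)),np.array((15,255,255))):print(c,a,p)
    for c,a,p,m in blobs(f,np.array((0,150,60)),np.array((3,255,255)),30):
        if p[1]>.0:print("red",c,a,p,np.nanmin(cloud(f)[m],0),np.nanmax(cloud(f)[m],0))
E
```

```text
[0.53098993 0.11056646 0.24337771] 43.5687960636192 [-0.40481382  0.59743007 -1.00393888] 0.4462330198045298
[431.7 182.6] 26 [0.5553 0.2956 0.1249]
[337.8 190.2] 43 [0.5538 0.0828 0.1225]
[460.7 271.6] 65 [0.7673 0.2909 0.1201]
[356.7 279.2] 56 [0.7657 0.0807 0.1223]
red [382.3 180.3] 220 [0.5355 0.1874 0.1194] [0.51885351 0.16792141 0.10736531] [0.55198069 0.21381969 0.12533243]
red [385.2 201.7] 341 [0.5903 0.1808 0.1176] [0.57200299 0.16060284 0.08952882] [0.60856652 0.21406673 0.12598178]
[90.3 91.3] 26 [0.7658 0.2938 0.1241]
[181.8  91.2] 20 [0.7624 0.0807 0.1233]
[110.9 159.2] 734 [0.5285 0.1083 0.5589]
[146.1 197.9] 943 [0.4723 0.0577 0.5653]
[ 75.5 203.6] 848 [0.4662 0.1536 0.5653]
[180.1 182.2] 28 [0.5522 0.0833 0.124 ]
[120.9 243.5] 307 [0.4124 0.089  0.569 ]
[108.8 325.7] 10 [0.3105 0.0927 0.6035]
[110.1 362.7] 491 [0.2665 0.0873 0.6155]
[235.9 379.6] 85 [ 0.0899 -0.0331  0.0098]
```

View pics/p8.png

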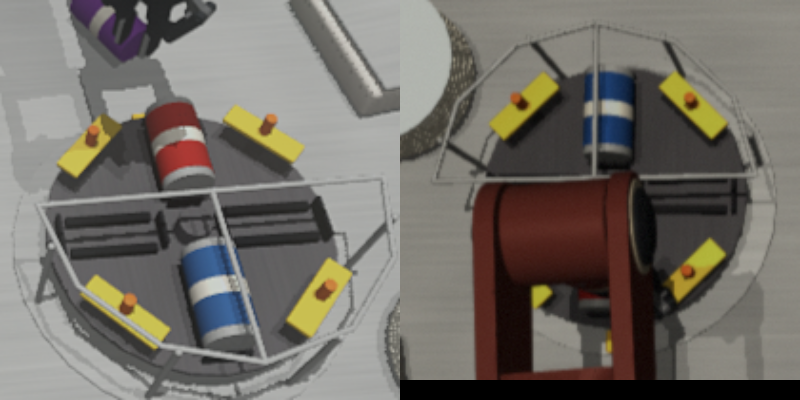

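```bash
python3 - <<'E'
from h import *
from scipy.optimize import least_squares
f=grab_frame("scene");W=cloud(f)
B=[b for b in blobs(f,np.array((0,150,60)),np.array((3,255,255)),30) if b[2][1]>0]
P=np.concatenate([W[cv2.erode(b[3].astype(np.uint8),np.ones((3,3)))>0] for b in B]);P=P[~np.isnan(P).any(1)&True]
def r(q):
    d=np.array([np.cos(q[1]),np.sin(q[1]),0]);n=np.array([-d[1],d[0],0]);v=P-np.array([.5646,q[0],q[2]])
    return np.hypot(v@n,v[:,2])-.03
s=least_squares(r,[.188,0,.091],loss="soft_l1",f_scale=.002);print("y,yaw,z",s.x,"x range",P[:,0].min(),P[:,0].max())
p,R=pose();print(p,yaw(R))
plan(p,R,[((.5646,.188,.225),90,10),((.5646,.188,.072),90,8)],1)
E
```

```text
y,yaw,z [ 0.19162527 -0.01467596  0.09184806] x range 0.5221137337430971 0.6041930652934425
[0.52967977 0.11036706 0.24028434] 43.56068984358159
0 [-0.0, 0.0, -0.93, 0.197, -0.08, 0.038, 1.0] 
1 [-0.0, 0.0, -0.93, 0.203, -0.064, 0.038, 1.0] 
2 [-0.0, 0.0, -0.93, 0.207, -0.048, 0.038, 1.0] 
3 [-0.0, 0.0, -0.93, 0.211, -0.031, 0.038, 1.0] 
4 [-0.0, 0.0, -0.93, 0.212, -0.013, 0.038, 1.0] 
5 [-0.0, 0.0, -0.93, 0.213, 0.004, 0.038, 1.0] 
6 [-0.0, 0.0, -0.93, 0.212, 0.021, 0.038, 1.0] 
7 [-0.0, 0.0, -0.93, 0.209, 0.038, 0.038, 1.0] 
8 [-0.0, 0.0, -0.93, 0.206, 0.055, 0.038, 1.0] 
9 [-0.0, 0.0, -0.93, 0.201, 0.071, 0.038, 1.0] 
10 [-0.0, -0.0, 0.0, -0.0, 0.0, 0.478, 1.0] 
11 [-0.0, -0.0, 0.0, -0.0, 0.0, 0.478, 1.0] 
12 [-0.0, -0.0, 0.0, -0.0, 0.0, 0.478, 1.0] 
13 [-0.0, -0.0, 0.0, -0.0, 0.0, 0.478, 1.0] 
14 [-0.0, -0.0, 0.0, -0.0, 0.0, 0.478, 1.0] 
15 [-0.0, -0.0, 0.0, -0.0, 0.0, 0.478, 1.0] 
16 [-0.0, -0.0, 0.0, -0.0, 0.0, 0.478, 1.0] 
17 [-0.0, -0.0, 0.0, -0.0, 0.0, 0.478, 1.0]
```

carry_out([
  [[0,0,-0.93,0.2,-0.08,0.03,1],[0,0,-0.93,0.205,-0.065,0.03,1],[0,0,-0.93,0.21,-0.05,0.03,1],[0,0,-0.93,0.21,-0.03,0.03,1],[0,0,-0.93,0.215,-0.015,0.03,1],[0,0,-0.93,0.215,0.005,0.03,1],[0,0,-0.93,0.215,0.02,0.03,1],[0,0,-0.93,0.21,0.04,0.03,1]],
])

```text
time: 12.55
tool_pos: [0.5582, 0.1733, 0.2305]
tool_rot: [-0.001, 0.76, 0.649, -0.002]
contact_force: [0.2, -0.1, -0.1]
gripper_width: 1.002
```

carry_out([
  [[0,0,-0.93,0.21,0.055,0.03,1],[0,0,-0.93,0.205,0.07,0.03,1],[0,0,0,0,0,0.3,1],[0,0,0,0,0,0,1],[0,0,0,0,0,0,1]],
])

```text
time: 12.97
tool_pos: [0.5645, 0.1884, 0.2156]
tool_rot: [-0.001, 0.707, 0.707, -0.002]
contact_force: [-0.1, 0.4, -0.3]
gripper_width: 0.999
```

```bash
python3 look.py p9; python3 - <<'E'
from h import *
p,R=pose();print(p,yaw(R))
plan(p,R,[((.5646,.189,.14),90,4),((.5646,.189,.072),90,4)],1)
E
```

```text
[0.56546614 0.18843154 0.21762169] 89.97674611570858 [ 0.80517183 -0.23349148  0.60138949] 0.999113350260138
[0.56546614 0.18843154 0.21762169] 89.97674611570858
0 [-0.0, 0.0, -0.0, 0.004, -0.005, 0.485, 1.0] 
1 [-0.0, 0.0, -0.0, 0.004, -0.005, 0.485, 1.0] 
2 [-0.0, 0.0, -0.0, 0.004, -0.005, 0.485, 1.0] 
3 [-0.0, 0.0, -0.0, 0.004, -0.005, 0.485, 1.0] 
4 [-0.0, -0.0, 0.0, -0.0, 0.0, 0.425, 1.0] 
5 [-0.0, -0.0, 0.0, -0.0, 0.0, 0.425, 1.0] 
6 [-0.0, -0.0, 0.0, -0.0, 0.0, 0.425, 1.0] 
7 [-0.0, -0.0, 0.0, -0.0, 0.0, 0.425, 1.0]
```

View pics/p9.png

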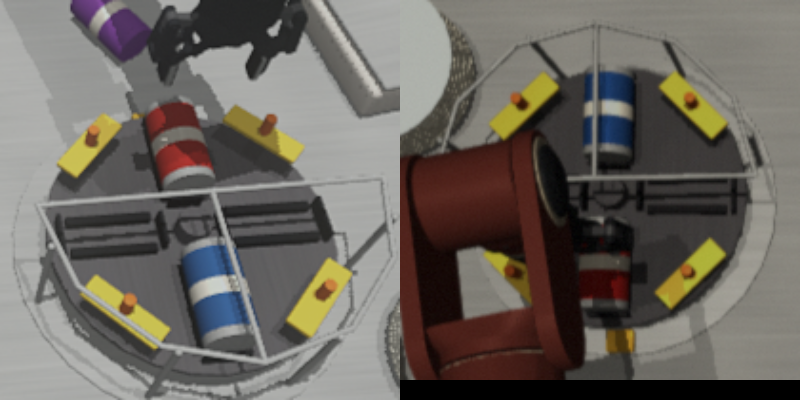

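The red tin lies in the front cradle in line with the yellow block (top half ~(607,285)), and the open jaws straddle its middle. Descending.

carry_out([
  [[0,0,0,0.005,0,0.48,1],[0,0,0,0.005,0,0.48,1],[0,0,0,0.005,0,0.48,1],[0,0,0,0,0,0.48,1],[0,0,0,0,0,0.42,1],[0,0,0,0,0,0.42,1],[0,0,0,0,0,0.42,1],[0,0,0,0,0,0.42,1]],
])

```text
time: 13.73
tool_pos: [0.5662, 0.1891, 0.0742]
tool_rot: [0.0, 0.707, 0.707, 0.0]
contact_force: [-0.4, -0.9, 0.1]
gripper_width: 1.0
```

```bash
python3 look.py p10
```

```text
[0.56364708 0.18865341 0.07137729] 89.99295900521976 [-0.63759234  0.393856   -0.00538709] 0.9957271014825082
```

View pics/p10.png

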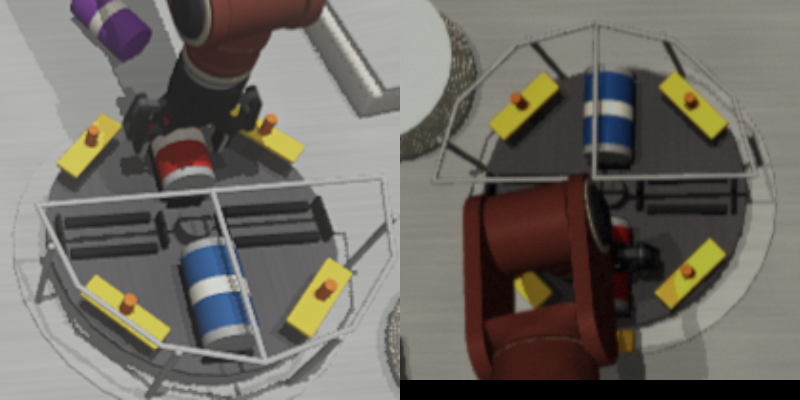

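The jaws straddle the tin with no contact. Closing, then a slow lift.

carry_out([
  [[0,0,0,0,0,0,-1],[0,0,0,0,0,0,-1],[0,0,0,0,0,0,-1],[0,0,0,0,0,0,-1],[0,0,0,0,0,0,-1],[0,0,0,0,0,0,-1],[0,0,0,0,0,0,-1]],
])

```text
time: 14.42
tool_pos: [0.5673, 0.1901, 0.0768]
tool_rot: [0.001, 0.707, 0.707, 0.002]
contact_force: [-0.8, 1.4, 5.4]
gripper_width: 0.678
```

carry_out([
  [[0,0,0,0,0,-0.15,-1],[0,0,0,0,0,-0.3,-1],[0,0,0,0,0,-0.5,-1],[0,0,0,0,0,-0.7,-1],[0,0,0,0,0,-0.7,-1],[0,0,0,0,0,-0.7,-1],[0,0,0,0,0,-0.7,-1],[0,0,0,0,0,0,-1]],
])

```text
time: 15.08
tool_pos: [0.569, 0.19, 0.2328]
tool_rot: [0.003, 0.707, 0.707, 0.005]
contact_force: [1.0, -0.4, 0.0]
gripper_width: 0.682
```

```bash
python3 look.py p11; python3 - <<'E'
from h import *
p,R=pose();print(p,yaw(R))
plan(p,R,[((.5196,-.2353,.23),63.2,20)],-1)
E
```

```text
[0.5664464  0.18947764 0.22603415] 90.05315436929658 [-0.61670121  0.11131547 -3.5131374 ] 0.6811870639830299
[0.5664464  0.18947764 0.22603415] 90.05315436929658
0 [0.0, -0.0, 0.27, -0.531, -0.059, -0.005, -1.0] 
1 [0.0, -0.0, 0.27, -0.532, -0.047, -0.005, -1.0] 
2 [0.0, -0.0, 0.27, -0.533, -0.034, -0.005, -1.0] 
3 [0.0, -0.0, 0.27, -0.534, -0.022, -0.005, -1.0] 
4 [0.0, -0.0, 0.27, -0.534, -0.009, -0.005, -1.0] 
5 [0.0, -0.0, 0.27, -0.534, 0.003, -0.005, -1.0] 
6 [0.0, -0.0, 0.27, -0.534, 0.016, -0.005, -1.0] 
7 [0.0, -0.0, 0.27, -0.533, 0.028, -0.005, -1.0] 
8 [0.0, -0.0, 0.27, -0.533, 0.041, -0.005, -1.0] 
9 [0.0, -0.0, 0.27, -0.532, 0.053, -0.005, -1.0] 
10 [0.0, -0.0, 0.27, -0.53, 0.066, -0.005, -1.0] 
11 [0.0, -0.0, 0.27, -0.528, 0.078, -0.005, -1.0] 
12 [0.0, -0.0, 0.27, -0.526, 0.091, -0.005, -1.0] 
13 [0.0, -0.0, 0.27, -0.524, 0.103, -0.005, -1.0] 
14 [0.0, -0.0, 0.27, -0.522, 0.115, -0.005, -1.0] 
15 [0.0, -0.0, 0.27, -0.519, 0.127, -0.005, -1.0] 
16 [0.0, -0.0, 0.27, -0.516, 0.139, -0.005, -1.0] 
17 [0.0, -0.0, 0.27, -0.512, 0.152, -0.005, -1.0] 
18 [0.0, -0.0, 0.27, -0.509, 0.163, -0.005, -1.0] 
19 [0.0, -0.0, 0.27, -0.505, 0.175, -0.005, -1.0]
```

View pics/p11.png

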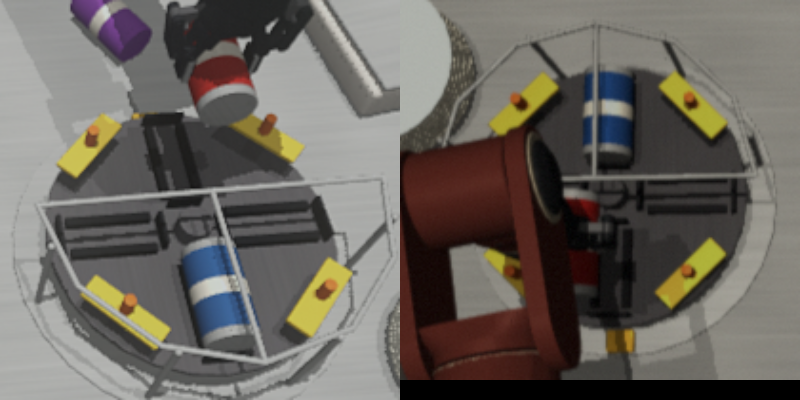

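The tin is held and clear (scene half ~(222,85)), and the cradle is empty. Carrying it to the tray.

carry_out([
  [[0,0,0.27,-0.53,-0.06,0,-1],[0,0,0.27,-0.53,-0.045,0,-1],[0,0,0.27,-0.535,-0.035,0,-1],[0,0,0.27,-0.535,-0.02,0,-1],[0,0,0.27,-0.535,-0.01,0,-1],[0,0,0.27,-0.535,0.005,0,-1],[0,0,0.27,-0.535,0.015,0,-1],[0,0,0.27,-0.535,0.03,0,-1]],
])

```text
time: 15.85
tool_pos: [0.5453, 0.0186, 0.2211]
tool_rot: [-0.002, 0.771, 0.637, -0.002]
contact_force: [0.2, 0.0, -2.4]
gripper_width: 0.685
```

carry_out([
  [[0,0,0.27,-0.535,0.04,0,-1],[0,0,0.27,-0.53,0.055,0,-1],[0,0,0.27,-0.53,0.065,0,-1],[0,0,0.27,-0.53,0.08,0,-1],[0,0,0.27,-0.525,0.09,0,-1],[0,0,0.27,-0.525,0.105,0,-1],[0,0,0.27,-0.52,0.115,0,-1],[0,0,0.27,-0.52,0.125,0,-1]],
])

```text
time: 16.52
tool_pos: [0.5265, -0.1509, 0.2211]
tool_rot: [-0.002, 0.827, 0.562, -0.002]
contact_force: [0.9, 0.1, -2.6]
gripper_width: 0.68
```

carry_out([
  [[0,0,0.27,-0.515,0.14,0,-1],[0,0,0.27,-0.51,0.15,0,-1],[0,0,0.27,-0.51,0.165,0,-1],[0,0,0.27,-0.505,0.175,0,-1],[0,0,0,0,0,0,-1],[0,0,0,0,0,0,-1],[0,0,0,0,0,0,-1]],
])

```text
time: 17.1
tool_pos: [0.5178, -0.2345, 0.2223]
tool_rot: [-0.002, 0.852, 0.523, -0.001]
contact_force: [0.9, -0.3, -2.5]
gripper_width: 0.68
```

```bash
python3 look.py p12 t; python3 - <<'E'
from h import *
from scipy.optimize import least_squares
for n in("scene","top"):
    f=grab_frame(n);W=cloud(f);np.savez(f"pics/{n}12.npz",**f)
    for c,a,p,m in blobs(f,np.array((0,150,50)),np.array((3,255,255)),30):
        if p[1]<0: print(n,c,a,p)
E
```

```text
[ 0.51839865 -0.23430699  0.22328781] 63.12015544534224 [-0.26364613 -0.53571835 -1.86131798] 0.6787732303265023
scene [181.3 158.8] 189 [ 0.5504 -0.2436  0.2637]
scene [188.6 185.1] 102 [ 0.4712 -0.2571  0.0627]
scene [218.6 196.7] 134 [ 0.511  -0.1847  0.0632]
scene [180.6 205.2] 252 [ 0.5258 -0.2724  0.0614]
scene [209.8 217.3] 176 [ 0.5633 -0.2059  0.0605]
top [325.5 210.1] 344 [ 0.4798 -0.2281  0.2618]
top [302.4 204.1] 39 [ 0.502  -0.1963  0.0631]
```

View pics/p12.png

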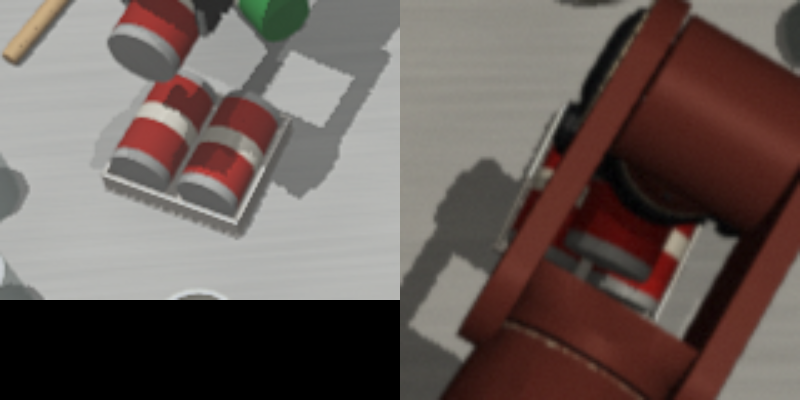

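```bash
python3 - <<'E'
from h import *
d=np.array([np.cos(-.468),np.sin(-.468)]);n=np.array([-d[1],d[0]]);T=np.array([.5196,-.2353])
for nm,box in(("scene",(130,185,160,205)),("top",(195,225,305,350))):
    f=load(f"pics/{nm}12.npz");W=cloud(f)
    S=W[box[0]:box[1],box[2]:box[3]].reshape(-1,3);S=S[(S[:,2]>.2)&(S[:,2]<.275)]
    al=(S[:,:2]-T)@d;ac=(S[:,:2]-T)@n
    print(nm,len(S),"along",np.percentile(al,[0,1,5,50,95,99,100]).round(4),"across",np.percentile(ac,[1,50,99]).round(4),"z",np.percentile(S[:,2],[1,99]).round(4))
    B=[b for b in blobs(f,np.array((0,150,50)),np.array((3,255,255)),100) if b[2][2]>.2]
    for b in B:
        P=W[b[3]];P=P[np.abs(P[:,2]-.25)<.03]
        A=np.c_[(P[:,:2]-T)@d,(P[:,:2]-T)@n,P[:,2]]
        from scipy.optimize import least_squares
        r=lambda q:np.hypot(A[:,1]-q[0]-q[1]*A[:,0],A[:,2]-q[2]-q[3]*A[:,0])-.03
        print("fit across,slope,z,tilt",least_squares(r,[0,0,.235,0],loss="soft_l1",f_scale=.002).x.round(4),A[:,0].min(),A[:,0].max())
E
```

```text
scene 1276 along [-0.0205 -0.0134 -0.0058  0.0285  0.0506  0.0512  0.0518] across [-0.04    0.0061  0.0401] z [0.2137 0.273 ]
fit across,slope,z,tilt [-0.0005  0.0373  0.2357  0.0575] 0.013944839869111667 0.03906712074016884
top 586 along [-0.0579 -0.0577 -0.0575 -0.0425 -0.025  -0.0212 -0.0117] across [-0.029   0.0013  0.0298] z [0.2166 0.2697]
fit across,slope,z,tilt [ 0.0023  0.0364  0.2368 -0.0121] -0.057197693963889344 -0.02313782753056882
```

carry_out([
  [[0,0,0,-0.02,0.075,0.5,-1],[0,0,0,0,0,0.5,-1],[0,0,0,0,0,0.5,-1],[0,0,0,0,0,0.5,-1],[0,0,0,0,0,0.5,-1],[0,0,0,0,0,0.5,-1],[0,0,0,0,0,0.35,-1],[0,0,0,0,0,0,-1]],
])

```text
time: 17.97
tool_pos: [0.5189, -0.2356, 0.0866]
tool_rot: [-0.003, 0.852, 0.523, -0.002]
contact_force: [-0.7, 0.2, -3.7]
gripper_width: 0.678
```

carry_out([
  [[0,0,0,0,0,0.08,-1],[0,0,0,0,0,0,-1],[0,0,0,0,0,0,-1]],
])

```text
time: 18.22
tool_pos: [0.5221, -0.2379, 0.0889]
tool_rot: [0.001, 0.852, 0.523, 0.001]
contact_force: [0.5, 0.5, -3.0]
gripper_width: 0.684
```

```bash
python3 look.py p13 t
```

```text
[ 0.52200635 -0.23799266  0.0889006 ] 63.06567862499046 [ 0.4508452  -0.00394882 -2.37713281] 0.6798670956814123
```

View pics/p13.png

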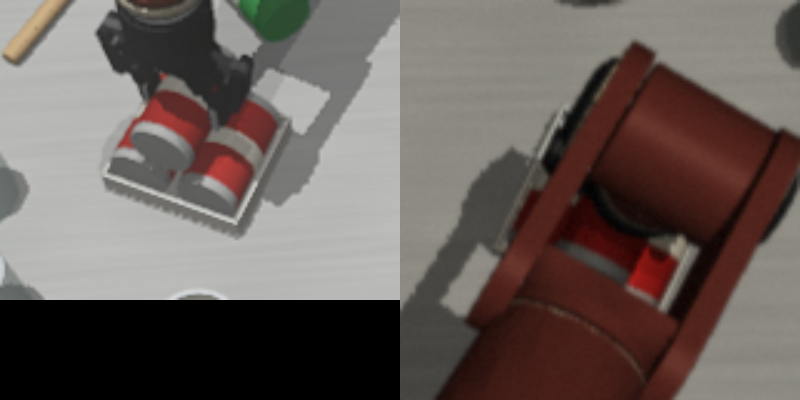

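It's hanging just above the gap, with no contact yet. Lowering by feel.

carry_out([
  [[0,0,0,0,0,0.12,-1],[0,0,0,0,0,0.12,-1],[0,0,0,0,0,0.08,-1],[0,0,0,0,0,0,-1],[0,0,0,0,0,0,-1]],
])

```text
time: 18.73
tool_pos: [0.5207, -0.2373, 0.0738]
tool_rot: [-0.001, 0.852, 0.523, -0.0]
contact_force: [0.8, -0.2, -2.0]
gripper_width: 0.682
```

carry_out([
  [[0,0,0,0,0,0.06,-1],[0,0,0,0,0,0.04,-1],[0,0,0,0,0,0,-1],[0,0,0,0,0,0,-1]],
])

```text
time: 19.07
tool_pos: [0.521, -0.2374, 0.0704]
tool_rot: [-0.0, 0.852, 0.523, -0.0]
contact_force: [-0.5, -0.4, -3.0]
gripper_width: 0.68
```

carry_out([
  [[0,0,0,0,0,0.05,-1],[0,0,0,0,0,0,-1],[0,0,0,0,0,0,-1]],
])

```text
time: 19.32
tool_pos: [0.5214, -0.2379, 0.0693]
tool_rot: [0.001, 0.852, 0.523, 0.0]
contact_force: [-1.8, -1.0, 2.2]
gripper_width: 0.682
```

```bash
python3 look.py p14 t; python3 - <<'E'
from h import *
from scipy.optimize import least_squares
d=np.array([np.cos(-.468),np.sin(-.468)]);n=np.array([-d[1],d[0]]);T=np.array([.5196,-.2353])
for nm in("scene","top"):
    f=grab_frame(nm);W=cloud(f)
    for c,a,p,m in blobs(f,np.array((0,150,50)),np.array((3,255,255)),60):
        if p[1]>0 or p[2]>.2: continue
        P=W[m];A=np.c_[(P[:,:2]-T)@d,(P[:,:2]-T)@n,P[:,2]]
        print(nm,c,a,np.median(A,0).round(4),"zmax",np.percentile(A[:,2],97).round(4))
E
```

```text
[ 0.52144453 -0.23791964  0.06930297] 63.07073583484947 [-2.22242011 -0.82300931  3.55797329] 0.6799610156868614
scene [221.3 198.2] 103 [-0.0307  0.0489  0.0607] zmax 0.0654
scene [184.8 202.3] 211 [nan nan nan] zmax nan
scene [210.1 217.9] 151 [0.0282 0.0474 0.0613] zmax 0.0665
top [324.5 214.6] 301 [nan nan nan] zmax nan
```

View pics/p14.png

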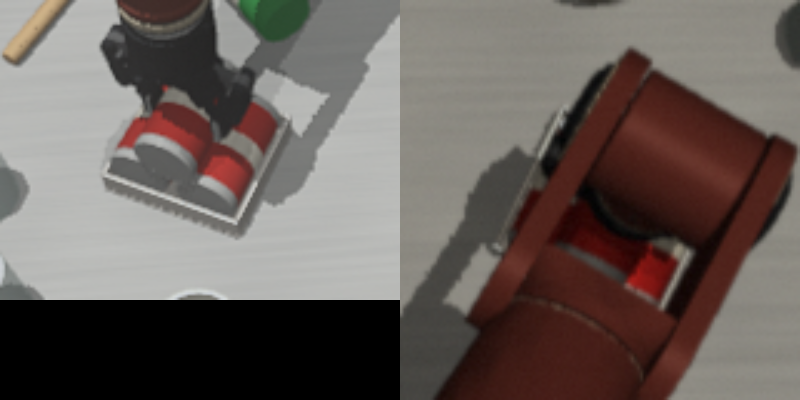

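The tin now bears on the base tins: the force swung from -3 N to about +3 N at a tin centre height of about 0.082 m, as computed. It's centred within ~2 mm. Opening gently, then rising.

carry_out([
  [[0,0,0,0,0,0.01,-1],[0,0,0,0,0,0,0.4],[0,0,0,0,0,0,0.5],[0,0,0,0,0,0,0.6],[0,0,0,0,0,0,0.75],[0,0,0,0,0,0,0.9],[0,0,0,0,0,0,0.9],[0,0,0,0,0,0,0.9]],
])

```text
time: 20.18
tool_pos: [0.521, -0.2373, 0.0679]
tool_rot: [-0.0, 0.852, 0.523, 0.0]
contact_force: [0.5, 0.8, 0.4]
gripper_width: 0.951
```

```bash
python3 look.py p15 t
```

```text
[ 0.52107868 -0.23739241  0.06802537] 63.06080043697817 [ 0.1778262   0.31560772 -0.23296353] 0.9532749501499803
```

View pics/p15.png

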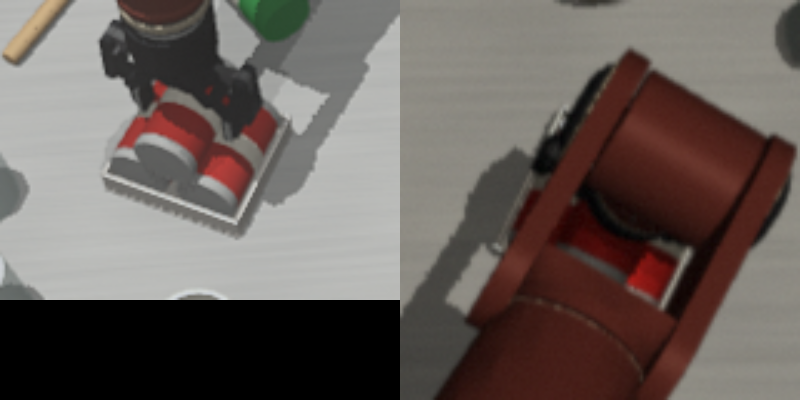

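Released, with the tin sitting in the gap. Now straight up, then aside so the camera can see.

carry_out([
  [[0,0,0,0,0,-0.1,1],[0,0,0,0,0,-0.3,1],[0,0,0,0,0,-0.6,1],[0,0,0,0,0,-0.8,1],[0,0,0,0,0,-0.8,1],[0,0,0,0,0,-0.8,1],[0,0,0,0,0,-0.8,1],[0,0,0,0,0,-0.8,1]],
])

```text
time: 20.95
tool_pos: [0.521, -0.2374, 0.2712]
tool_rot: [0.001, 0.852, 0.523, 0.0]
contact_force: [0.4, -0.6, 0.1]
gripper_width: 1.0
```

carry_out([
  [[0,0,0,0.7,0,0,1],[0,0,0,0.7,0,0,1],[0,0,0,0.7,0,0,1],[0,0,0,0.7,0,0,1],[0,0,0,0.7,0,0,1],[0,0,0,0.7,0,0,1],[0,0,0,0,0,0,1],[0,0,0,0,0,0,1]],
])

```text
time: 21.62
tool_pos: [0.5976, -0.0867, 0.2692]
tool_rot: [0.0, 0.852, 0.524, 0.0]
contact_force: [-0.3, -0.5, -0.5]
gripper_width: 1.0
```

```bash
cat > fin.py <<'E'
from h import *
from scipy.optimize import least_squares
d=np.array([np.cos(-.468),np.sin(-.468)]);n=np.array([-d[1],d[0]]);T=np.array([.5196,-.2353])
for nm in("scene","top"):
    f=grab_frame(nm);W=cloud(f);cv2.imwrite(f"pics/fin_{nm}.png",f["frame"][...,::-1])
    al=(W[...,:2]-T)@d;ac=(W[...,:2]-T)@n
    m=(np.abs(al)<.05)&(np.abs(ac)<.03)&(W[...,2]>.088)&(W[...,2]<.14)
    A=np.c_[al[m],ac[m],W[m][:,2]]
    r=lambda q:np.hypot(A[:,1]-q[0]-q[1]*A[:,0],A[:,2]-q[2])-.03
    print(nm,len(A),"across,slope,z",least_squares(r,[0,0,.083],loss="soft_l1",f_scale=.002).x.round(4))
    m=(np.abs(al)<.08)&(np.abs(ac)<.015)&(W[...,2]>.1);print(" ends",np.percentile(al[m],[1,99]).round(4))
    for k,lo,hi in(("orange",(4,150,80),(15,255,255)),("blue",(105,100,40),(125,255,255))):
        for c,a,p,_ in blobs(f,np.array(lo),np.array(hi),15):
            if p[1]>0 and p[2]<.2 and p[0]>.45: print(k,c,p)
print(state()["tool_pos"],state()["contact_force"])
E
python3 fin.py; python3 look.py p16 t
```

```text
scene 973 across,slope,z [-0.0012 -0.0057  0.0834]
 ends [-0.0541  0.0546]
orange [431.8 181.8] [0.5539 0.2953 0.1256]
orange [337.5 191.2] [0.5558 0.0826 0.1189]
orange [460.6 271.6] [0.7668 0.2912 0.1196]
orange [357.  279.4] [0.7661 0.0817 0.123 ]
blue [398.2 258. ] [0.7255 0.1754 0.1172]
blue [414.9 256.6] [0.7221 0.2125 0.1115]
blue [405.5 283.2] [0.7799 0.1755 0.1174]
top 1089 across,slope,z [-0.0019 -0.0034  0.0825]
 ends [-0.0528  0.0548]
orange [90.2 91.5] [0.7663 0.2943 0.1244]
orange [181.5  91.2] [0.7632 0.0815 0.1246]
orange [ 87.5 182.3] [0.554  0.2953 0.1224]
orange [180.6 182.1] [0.552  0.0824 0.1237]
blue [128.5  85.5] [0.7828 0.2082 0.1127]
blue [142.5  85.3] [0.7822 0.1747 0.1169]
blue [142.  108.1] [0.7276 0.1746 0.1161]
blue [127.9 108.5] [0.7276 0.2081 0.1132]
[ 0.59706772 -0.08818364  0.26888931] [-0.32451398  0.34968532  0.31561563]
[ 0.5968709  -0.0886875   0.26854338] 62.983956110567306 [ 0.27491389 -0.38635855  0.33981938] 1.000191850807402
```

View pics/fin_scene.png

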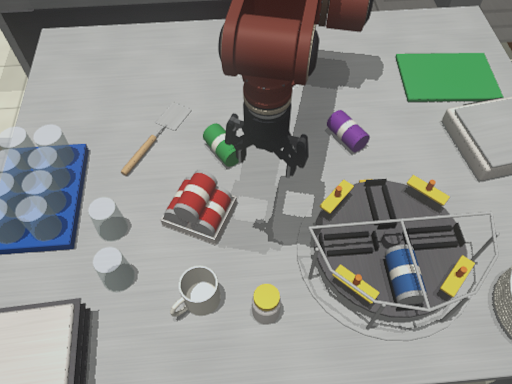

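View pics/p16.png

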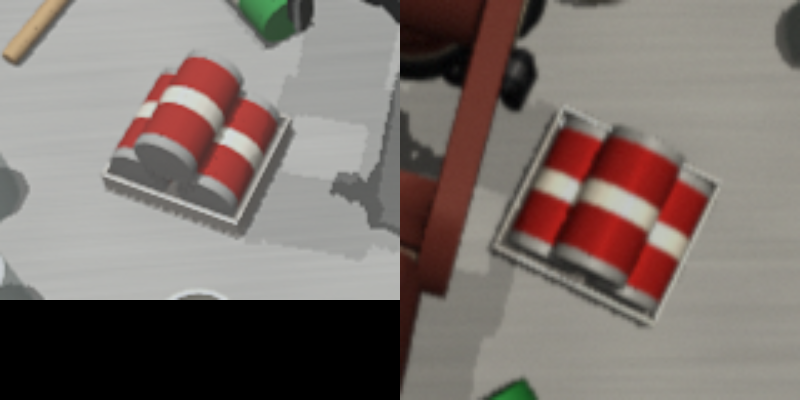

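The pictures show the red tin as a square pyramid on the two base tins, the blue tin in its cradle at scene (403,272), the deck up, and the bystanders not moved. Handing in.

```bash
python3 -c "
from plant import ticket
print(ticket.job_done())"
```

```text
the job is handed in; nothing more can be done
None
```

The job is done and handed in; it gives no verdict, so the checks below are my own measurements. The robot's clock stood at about 22 s of the 72 s allowed.

**What I did:** I pressed the front-left pad down (about 20 N at most). I swept the deck 90° counter-clockwise by its post until it clicked up and locked, then took the hand off. I lifted the red tin out of the front place, set it down while still held on the two tray tins (about 5 N of contact), released it and moved clear.

**Last checks, from both cameras:**

| Check | Result |
|---|---|
| Red tin across the tray | -1 to -2 mm from centre |
| Red tin along the tray | within about 1 mm of centre |
| Red tin out of square | less than 0.01 rad |
| Red tin centre height | 82.5–83.4 mm |
| Deck | up, post tops at about 124 mm, as at the start |
| Blue tin | still in its cradle, now in the rear place |
| Bystanders | not visibly moved (checked by eye only) |
| Gripper | clear of everything |

**Where the readings disagreed:** the two cameras differed by 1–2 mm, within their calibration. Some scene-camera readings of the post tops came out low, at 119–123 mm, while the top camera gave 122–125 mm for the same posts. No check failed.

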